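# Put the battery tester back in its cradle

### The arm

A 6-joint arm with a two-finger parallel gripper is mounted at the origin on the work surface. World frame = base frame: x ahead of the robot, y to its left, z up, the work surface at z = 0. Lengths are in m, angles in rad, forces in N, time in s.
With the tool pointing down it reaches from about 0.3 to 1 m from the base axis. Payload 5.1 kg.
Tool frame: the origin (TCP) lies at the very end of the fingers, on their centre line; the grasp point (between the pads) lies 19 mm behind it (robot.grip_point_offset is the distance from the TCP to the grasp point, in m); x points along the fingers, y is the direction in which the jaws open and shut, and the axes are right-handed (so a half turn about x gives the same grasp; the last joint's range is limited). The gripper opens to 95 mm and grips with 3 to 60 N. Pads are 20 mm wide; open, the fingers measure 119 mm over their backs; the gripper's body (75 mm by 180 mm) begins 59 mm behind the grasp point.
Start: joints at [-1.359, 0.124, 1.65, -0, 1.367, -0.083], TCP at [0.189, -0.622, 0.215] pointing down, gripper open.
Joint ranges: [-2.61, 2.61], [-1.02, 2.33], [0.03, 2.71], [-1.35, 4.49], [0.32, 2.68], [-2.91, 2.91]. Speed limits (rad/s): [2.57, 2.57, 3.14, 3.14, 3.14, 3.14].

### API

Orientations are given as a 3x3 rotation matrix whose columns are the frame's x, y, z axes.
In Python, from workcell import robot gives the robot as it stands. The module is installed in compiled form; this text tells all that it offers.
- The arm moves only by the tool servo_tool, never from a script. Its argument "motion" is a list of rows, each an object with "slide": the shift along the world's x, y, z in m, a list of three; "twist": the turn, a rotation vector about the world's x, y, z in degrees, a list of three; "hand": the closure, from 0 (fully open) to 1 (shut). A call has 1 to 20 rows; each row shifts and turns the pose as measured when the row begins; what a row does not reach is not made up. A row lasts 1/12 s, in which the tool goes at most 41.7 mm and 7.16 degrees, less where a joint would pass 70% of its speed; a pose out of reach is approached as far as the arm can. A call with a gripper value outside its range is refused whole. The fingers move at their own pace and stop on an object; "newtons" is the grip in N (left out, the last holds). Time passes only in rows, so rows that do not move let the fingers close. It gives the time, the measured TCP pose, the force and the opening at its end, in the units of the state.
- robot.sense(): the state, without advancing time (a new reading comes with each control period).
- robot.get_image(name): name is "scene" or "top" or "wrist"; returns (picture, depth): 480x640x3 uint8, blue, green, red; 480x640 float32, m along the optical axis (not along the pixel's ray), 0 where there is no reading.
- robot.get_calibration(name): a dict with "fovy" (degrees; the focal length in pixels is half the picture's height over the tangent of half this angle, whatever the lens; pixels are square), "cx", "cy" (the principal point, pixels), "dist_coeffs" ([k1, k2, p1, p2, k3] as OpenCV has them; the pictures are not rectified), "cam_to_world" (4x4, takes a point from camera to world coordinates). Camera axes: x right, y down, z forward; pixel columns grow to the right and rows downward; lengths in m; the calibration is good to about 2 mm. A picture is of the moment at which its call begins: read the wrist's pose just before it. get_calibration takes no time and is no camera call; for the wrist camera it gives the pose at the moment of the call.
- robot.close_job(): hands the job in, once; it reports no verdict.
The state is a dict: "time": time; "joint_positions": joint angles; "joint_velocities": joint speeds; "joint_efforts": joint torques, N m; "position": TCP position; "eef_rot": TCP orientation; "force": force on the tool from outside, world axes, zero at the start; "moment": the same for the moment, N m; "width": opening from 0.0 (shut) to 1.0 (fully open).
Only numpy, scipy, OpenCV 4.12 (cv2) and the standard library are available. Lean on these libraries where they do the work, as an engineer would, in place of code of your own. Each camera call takes 0.05 s, during which the arm holds its last target.

### The job

The battery tester, the block with a hanging hole in a narrow tab at one end, stands on its long edge in the letter rack. Lift it out, lay it down on its back on the bare shelf and let go, then take it again by its long edges and put it away face up in the wooden cradle: its hole over the steel post, seated fully home, flat in the pocket. Lower it in rather than dropping it, and do not disturb the other things on the shelf.

Things in the scene. Friction and masses are not known exactly. Their poses are not given: they have to be found in the camera images.
- tester: grey plastic battery tester: block 95 x 56 x 26 mm (x -60..35, y +-28, z 0..26 mm) plus tab at its +x end (x 35..60, y +-16, z 0..14 mm) with a 13 mm hole along z at x = 47.5, y = 0. Origin: centre of the 120 x 56 mm back; z out of the face (display, buttons), x to the hole end. Starts on a long edge (own y up) in either rack slot; about 160 g
- tester_hole (a point): centre of the tester's hole, on its back side
- rack: fixed wooden letter rack 110 (x) x 150 (y) x 26 mm, origin centre of its underside; two slots along its x at y = -40 and +40 mm, each 30 mm wide between 4 mm walls 100 mm long; slot floor 8 mm, wall tops 26 mm above the shelf
- cradle: fixed wooden cradle 170 (x) x 100 (y) x 22 mm, origin centre of its underside, x to the post end. Pocket of the tester's stepped outline, 1.5 mm clear all round: wide part x -61.5..36.5, y +-29.5 mm, narrow part x 36.5..61.5, y +-17.5 mm; pocket floor 10 mm, rim 22 mm above the shelf
- cradle_seat (a point): where the tester's origin is when seated: on the pocket floor, 10 mm above the cradle's origin, same axes as the cradle
- cradle_post (a point): tip of the upright steel post (diameter 8 mm, tapering to 4 mm in its top 3 mm) in the narrow part of the pocket, 47.5 mm along x from the cradle's centre; it stands 20 mm above the pocket floor
- photo_block: plain wooden photo block 110 x 60 x 26 mm without hole or tab, on edge in the other rack slot; origin centre of its back; a bystander
- pig: ceramic pig money box 130 mm long, 88 mm wide, 109 mm tall, origin under its centre; a bystander
- photo_cube: brushed steel photo cube, 75 mm, origin under its centre; a bystander
- dome: glass paperweight dome, diameter 70, 39 mm tall, origin under its centre; a bystander
- cell: standing round battery, diameter 33, 61 mm tall, origin under its centre; a bystander
- candle_cup: ceramic candle cup, diameter 72, 70 mm tall, origin under its centre; a bystander
There are look-alikes about, which are no part of the job. Leave any orange or red look-alike of the tester alone.

How it is judged:
On the way:
1. the tester lies on its back on the bare shelf, let go (angle between tester's own z axis and vertical below 0.08 rad and height (world z) of tester below 0.005 m and contact force between tester and the fingers below 0.05 N and linear speed of tester below 0.03 m/s), for 0.2 s.
At the end, for the whole second after the job is handed in: The tester lies face up and at rest in the cradle: origin within 4 mm (horizontally) of the seat point and less than 2 mm above it, hole within 4.5 mm of the post's axis, its face within 0.03 rad of level and its length within 0.06 rad of the cradle's (horizontal distance between tester and cradle_seat below 0.004 m and horizontal distance between tester_hole and cradle_post below 0.0045 m and z of tester in the frame of cradle_seat below 0.002 m and angle between tester's own z axis and vertical below 0.03 rad and angle between the x axis of tester and the x axis of cradle, either way round below 0.06 rad and linear speed of tester below 0.01 m/s); the robot touches nothing.
It fails at once if the tester was dropped over the cradle: let go more than 30 mm above its seat (horizontal distance between tester and cradle_seat below 0.05 m and z of tester in the frame of cradle_seat above 0.03 m and contact force between tester and anything else below 0.01 N).
It fails at once if another thing on the shelf was moved more than 20 mm (distance of any of photo_block, pig, photo_cube, dome, cell, candle_cup from where it was at the start of the episode above 0.02 m).
It also fails if it takes over 69 s, if anything falls off the work surface, if the arm or the gripper's body presses on something with over 40 N, if the wrist force passes 120 N, or if a joint passes its speed limit or range.

## Working session

There is one attempt and no reset: what is moved stays moved. The work goes in short steps, Python scripts to look and compute and a tool call to move; the robot and the scene stay as the last step left them, time stands still between calls to the robot, and variables do not carry over. Pictures are saved under pics/ and viewed, and the job is handed in when it is done.

Besides the shell and the picture viewer there is one more tool, called after "Call:" in YAML: its name, and indented under it one key for each argument. servo_tool: Moves the arm, as the interface text tells. Its arguments: {"type":"object","properties":{"motion":{"type":"array","items":{"type":"object","properties":{"slide":{"type":"array","items":{"type":"number"}},"twist":{"type":"array","items":{"type":"number"}},"hand":{"type":"number"}}}},"newtons":{"type":"number"}},"required":["motion"]}

```bash
mkdir -p pics
cat > h.py <<'E'
import numpy as np, cv2
from workcell import robot
def K(c):
    f=240/np.tan(np.radians(c["fovy"])/2); return np.array([[f,0,c["cx"]],[0,f,c["cy"]],[0,0,1]])
def pts(c,uv,depth):
    uv=np.asarray(uv,float).reshape(-1,1,2); n=cv2.undistortPoints(uv,K(c),np.array(c["dist_coeffs"])).reshape(-1,2)
    P=np.c_[n,np.ones(len(n))]*np.asarray(depth).reshape(-1,1); T=np.array(c["cam_to_world"]); return P@T[:3,:3].T+T[:3,3]
def plane(c,uv,z):
    T=np.array(c["cam_to_world"]); d=pts(c,uv,np.ones(len(uv)))-T[:3,3]
    return T[:3,3]+d*((z-T[2,3])/d[:,2:3])
def grab(n,name):
    c=robot.get_calibration(n); im,d=robot.get_image(n); cv2.imwrite("pics/%s.png"%name,im); np.savez("pics/%s.npz"%name,im=im,d=d); 
    import pickle; pickle.dump(c,open("pics/%s.pkl"%name,"wb")); return c,im,d
def load(name):
    import pickle; z=np.load("pics/%s.npz"%name); return pickle.load(open("pics/%s.pkl"%name,"rb")),z["im"],z["d"]
def cloud(c,d):
    v,u=np.mgrid[0:480,0:640]; return pts(c,np.c_[u.ravel(),v.ravel()],d.ravel()).reshape(480,640,3)
E
python3 - <<'E'
from h import *
for n in ("scene","top","wrist"):
    c,im,d=grab(n,n+"0"); print(n,c["fovy"],c["dist_coeffs"],np.round(c["cam_to_world"],3).tolist(),(d>0).mean())
s=robot.sense(); print(s)
E
```

```text
scene 55.50595246783732 [-0.0738388  0.         0.         0.         0.       ] [[0.596, 0.63, -0.498, 1.027], [0.803, -0.468, 0.369, -0.441], [-0.001, -0.62, -0.785, 0.79], [0.0, 0.0, 0.0, 1.0]] 0.9958854166666666
top 49.291376189538596 [0.00013848 0.         0.         0.         0.        ] [[-0.01, -0.994, 0.107, 0.429], [-1.0, 0.01, 0.004, -0.1], [-0.005, -0.107, -0.994, 1.399], [0.0, 0.0, 0.0, 1.0]] 0.996064453125
wrist 60.28574889933522 [-0.0228754  0.         0.         0.         0.       ] [[0.29, -0.929, -0.231, 0.254], [-0.957, -0.282, -0.069, -0.603], [-0.001, 0.241, -0.971, 0.384], [0.0, 0.0, 0.0, 1.0]] 0.9955729166666667
{'time': 0.15, 'joint_positions': array([-1.35855110e+00,  1.24346871e-01,  1.65136088e+00, -2.50863002e-05,
        1.36752975e+00, -8.26176818e-02]), 'joint_velocities': array([-6.14880611e-05, -2.53287030e-03, -5.87027798e-03,  7.10984217e-04,
        1.26133851e-03, -8.71979512e-04]), 'joint_efforts': array([ 3.96649748e-04, -4.18193114e+01, -3.60471761e+01,  7.74726318e-02,
        4.68401215e-02, -1.13576234e-04]), 'position': array([ 0.18874209, -0.62146068,  0.21367456]), 'eef_rot': array([[-3.70513475e-04,  2.90613238e-01, -9.56840535e-01],
       [ 1.60275823e-03, -9.56839199e-01, -2.90613453e-01],
       [-9.99998647e-01, -1.64126024e-03, -1.11260942e-04]]), 'force': array([0.150589  , 0.44027899, 0.15164003]), 'moment': array([ 0.00099923,  0.00774764, -0.04498849]), 'width': 1.000974905967341}
```

View pics/top0.png

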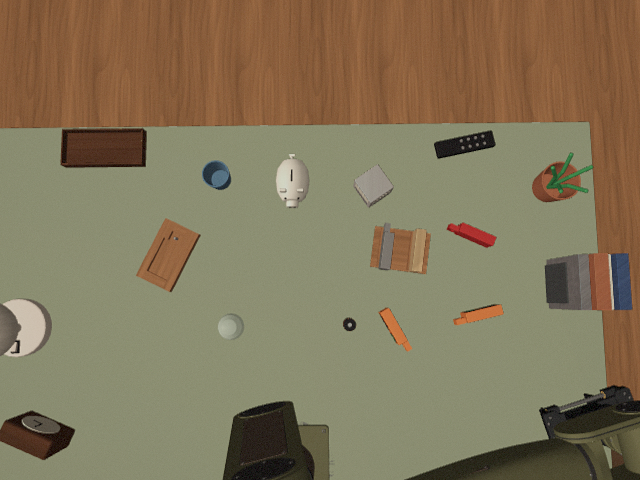

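View pics/scene0.png

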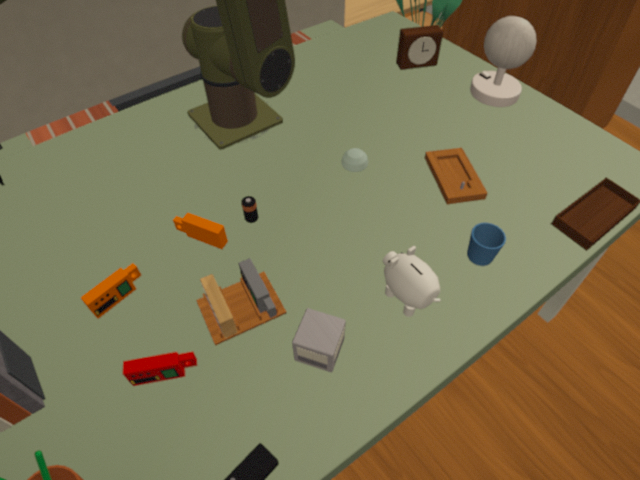

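View pics/wrist0.png

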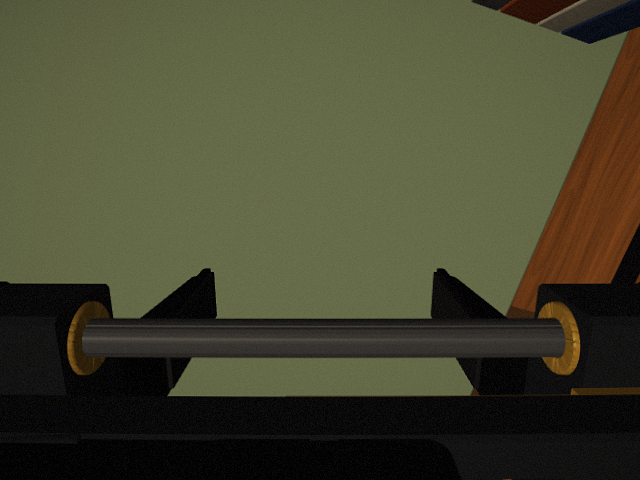

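Run:
```python
from h import *
for n in ("top0","scene0"):
    c,im,d=load(n); P=cloud(c,d)
    s=7 if n=="top0" else 5
    for (u,v,w,name) in ([(360,215,80,"rack"),(125,210,80,"cradle")] if n=="top0" else [(190,250,110,"rack"),(410,135,90,"cradle")]):
        cr=cv2.resize(im[v:v+w,u:u+w],(560,560),interpolation=cv2.INTER_CUBIC)
        z=P[v:v+w,u:u+w,2]; zz=cv2.applyColorMap(np.clip(z/0.07*255,0,255).astype(np.uint8),cv2.COLORMAP_JET)
        cv2.imwrite(f"pics/{n}_{name}.png",np.hstack([cr[:, :400] if 0 else cv2.resize(cr,(400,400)),cv2.resize(zz,(400,400),interpolation=0)]))
        m=(z>0.055)&(z<0.075); q=P[v:v+w,u:u+w][m]; print(n,name,len(q),q.min(0) if len(q) else 0,q.max(0) if len(q) else 0)
```

```text
top0 rack 859 [ 0.49481602 -0.35780895  0.05504192] [ 0.62046976 -0.23836232  0.07484074]
top0 cradle 0 0 0
scene0 rack 1421 [ 0.49541317 -0.35803419  0.05517045] [ 0.72436741 -0.23936036  0.07497885]
scene0 cradle 35 [0.71808891 0.18798169 0.06632344] [0.74026395 0.2162373  0.07178799]
```

View pics/top0_rack.png

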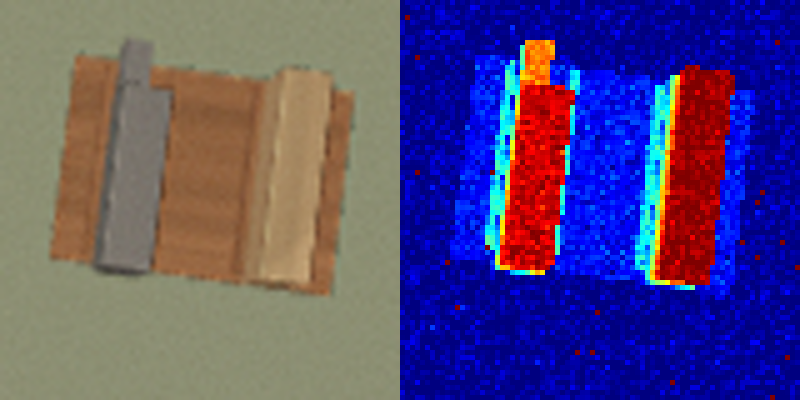

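View pics/scene0_rack.png

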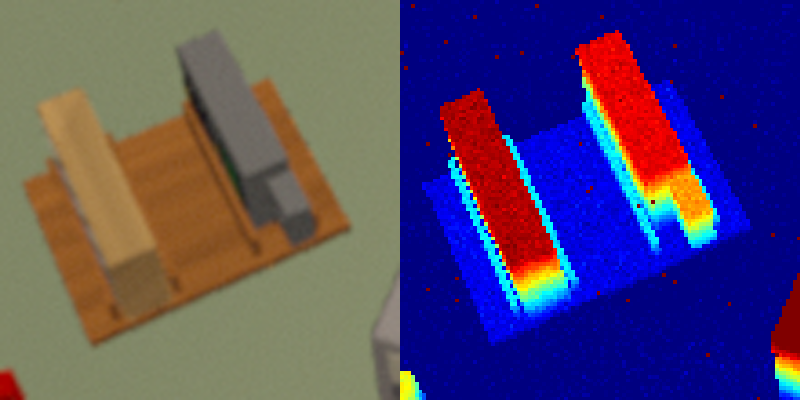

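View pics/top0_cradle.png

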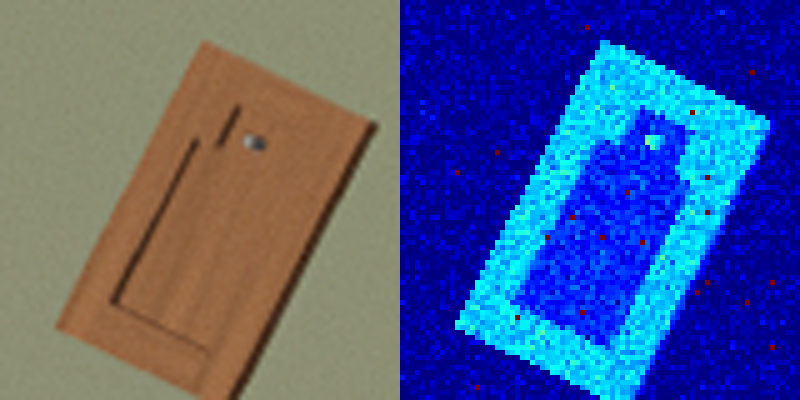

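View pics/scene0_cradle.png

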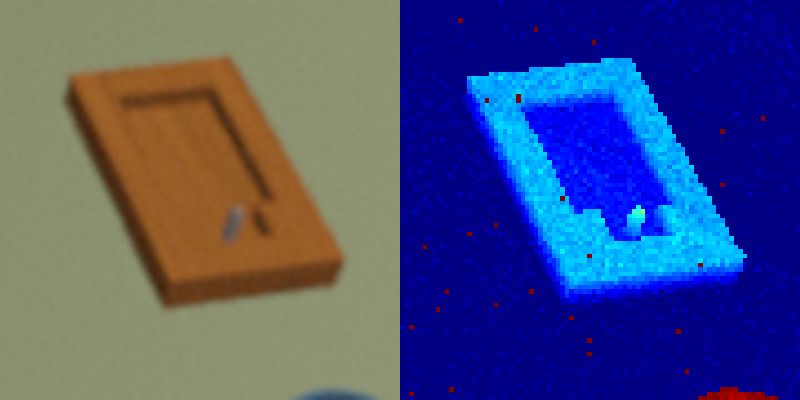

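Run:
```python
from h import *
c,im,d=load("top0"); P=cloud(c,d)
def reg(u,v,w,lo,hi):
    m=np.zeros((480,640),bool); m[v:v+w,u:u+w]=1; return m&(P[...,2]>lo)&(P[...,2]<hi)
def rect(m,z,name):
    m=cv2.morphologyEx(m.astype(np.uint8),cv2.MORPH_OPEN,np.ones((3,3)))
    cs,_=cv2.findContours(m,cv2.RETR_EXTERNAL,cv2.CHAIN_APPROX_NONE); k=max(cs,key=cv2.contourArea)
    q=plane(c,k.reshape(-1,2),z)[:,:2]; r=cv2.minAreaRect((q*1000).astype(np.float32))
    b=cv2.boxPoints(r); e=b[1]-b[0]; f=b[2]-b[1]; L=e if np.hypot(*e)>np.hypot(*f) else f
    print(name,"c",np.round(r[0],1),"size",np.round(r[1],1),"long axis deg",np.degrees(np.arctan2(L[1],L[0])), "medz",np.median(P[...,2][m>0]))
rect(reg(125,210,80,.016,.035),.022,"cradle")
rect(reg(365,215,39,.058,.075),.064,"tester block")
rect(reg(365,215,39,.045,.075),.064,"tester all")
rect(reg(405,215,39,.058,.08),.068,"pblock")
for nm,(u,v,w) in dict(pig=(265,145,65),cube=(350,160,48),dome=(210,305,40),cell=(335,312,25),cup=(198,155,36)).items():
    rect(reg(u,v,w,.015,.2),.03,nm)
# post
m=reg(150,225,45,.026,.04); q=P[m]; print("post",len(q),q.mean(0),np.argwhere(m)[:,::-1].mean(0))
m=reg(150,225,45,.004,.016); 
rect(m,.010,"pocket")
```

```text
cradle c [548.4 318.3] size [102.7 170.1] long axis deg -26.276875 medz 0.023076283096881367
tester block c [ 568.7 -259.8] size [26.3 57.2] long axis deg -8.440215 medz 0.06480749637833916
tester all c [ 579.9 -261. ] size [27.3 79.7] long axis deg -8.317862 medz 0.06395324448573114
pblock c [ 571.7 -340.9] size [27.  65.6] long axis deg -8.391069 medz 0.06891259045440556
pig c [736.1 -12.3] size [ 85.4 133. ] long axis deg -0.37980616 medz 0.09060687153324909
cube c [ 726.6 -227.7] size [83.4 88.3] long axis deg -56.296116 medz 0.07519938508228019
dome c [359.4 149.5] size [62.4 61.4] long axis deg 89.46261 medz 0.03214542239913509
cell c [ 361.5 -158.6] size [31.1 30.7] long axis deg 89.4517 medz 0.059408134054284356
cup c [770.8 200.3] size [50.3 71.9] long axis deg -44.448788 medz 0.054234433371366686
post 138 [0.57866434 0.29905455 0.02758076] [174.32608696 242.47101449]
pocket c [552.3 321.1] size [ 57.8 117.1] long axis deg -26.95158 medz 0.010961789787771403
```

Run:
```python
from h import *
c,im,d=load("top0"); P=cloud(c,d)
def rect(u0,u1,v0,v1,lo,hi,z,name):
    m=np.zeros((480,640),bool); m[v0:v1,u0:u1]=1; m&=(P[...,2]>lo)&(P[...,2]<hi)
    m=cv2.morphologyEx(m.astype(np.uint8),cv2.MORPH_OPEN,np.ones((3,3)))
    cs,_=cv2.findContours(m,cv2.RETR_EXTERNAL,cv2.CHAIN_APPROX_NONE); k=max(cs,key=cv2.contourArea)
    q=plane(c,k.reshape(-1,2),z)[:,:2]; r=cv2.minAreaRect((q*1000).astype(np.float32))
    b=cv2.boxPoints(r); e=b[1]-b[0]; f=b[2]-b[1]; L=e if np.hypot(*e)>np.hypot(*f) else f
    print(name,"c",np.round(r[0],1),"size",np.round(r[1],1),"long axis deg",np.degrees(np.arctan2(L[1],L[0])))
rect(365,405,215,280,.058,.075,.064,"tester block")
rect(365,405,215,280,.045,.056,.052,"tab")
rect(405,440,215,290,.058,.08,.068,"pblock")
rect(360,440,215,290,.004,.08,.008,"rack")
s=robot.sense(); R=s["eef_rot"]; print(np.degrees(np.arctan2(R[1,1],R[0,1])),np.degrees(np.arctan2(R[1,2],R[0,2])))
```

```text
tester block c [ 550.  -257.1] size [26.3 95. ] long axis deg -8.440192
tab c [ 611.9 -261.3] size [13.  18.5] long axis deg -1.3364962
pblock c [ 549.9 -337.6] size [ 27.  109.8] long axis deg -8.391178
rack c [ 560.1 -299.3] size [150.1 125.7] long axis deg 81.7931
-73.10530332268269 -163.1053137853737
```

Call:
servo_tool:
  motion:
    - {"slide": [0.028, 0.028, 0], "twist": [0, 0, -2.1], "hand": 0.35}
    - {"slide": [0.028, 0.028, 0], "twist": [0, 0, -2.1], "hand": 0.35}
    - {"slide": [0.028, 0.028, 0], "twist": [0, 0, -2.1], "hand": 0.35}
    - {"slide": [0.028, 0.028, 0], "twist": [0, 0, -2.1], "hand": 0.35}
    - {"slide": [0.028, 0.028, 0], "twist": [0, 0, -2.1], "hand": 0.35}
    - {"slide": [0.028, 0.028, 0], "twist": [0, 0, -2.1], "hand": 0.35}
    - {"slide": [0.028, 0.028, 0], "twist": [0, 0, -2.1], "hand": 0.35}
    - {"slide": [0.028, 0.028, 0], "twist": [0, 0, -2.1], "hand": 0.35}
    - {"slide": [0.028, 0.028, 0], "twist": [0, 0, -2.1], "hand": 0.35}
    - {"slide": [0.028, 0.028, 0], "twist": [0, 0, -2.1], "hand": 0.35}
    - {"slide": [0.028, 0.028, 0], "twist": [0, 0, -2.1], "hand": 0.35}
    - {"slide": [0.028, 0.028, 0], "twist": [0, 0, -2.1], "hand": 0.35}

```text
time: 1.15
position: [0.5285, -0.2717, 0.2087]
eef_rot: [[-0.003, -0.181, -0.984], [0.006, -0.984, 0.181], [-1.0, -0.005, 0.004]]
force: [1.4, -0.3, 0.3]
width: 0.649
```

Call:
servo_tool:
  motion:
    - {"slide": [0.011, 0.007, -0.03], "twist": [-0.3, -0.2, 1.0], "hand": 0.35}
    - {"slide": [0.01, 0.007, -0.03], "twist": [0, 0, 1.0], "hand": 0.35}
    - {"slide": [0, 0, 0], "hand": 0.35}

```text
invalid input
```

Run:
```python
from h import *
s=robot.sense(); R=s["eef_rot"]; print(s["position"],np.degrees(np.arctan2(R[1,1],R[0,1])),R[:,0])
c,im,d=grab("wrist","w1")
P=cloud(c,d)
v,u=np.mgrid[0:480,0:640]
m=(P[...,2]>.055)&(P[...,2]<.072)&(P[...,1]>-.31)
m=cv2.morphologyEx(m.astype(np.uint8),cv2.MORPH_OPEN,np.ones((5,5)))
cs,_=cv2.findContours(m,cv2.RETR_EXTERNAL,cv2.CHAIN_APPROX_NONE)
for k in cs:
    if cv2.contourArea(k)>2000:
        q=plane(c,k.reshape(-1,2),.064)[:,:2]; print(cv2.boundingRect(k),cv2.minAreaRect((q*1000).astype(np.float32)))
```

```text
[ 0.52848889 -0.27174326  0.20866769] -100.41028147308792 [-0.00295487  0.00585353 -0.9999785 ]
(283, 139, 39, 123) ((549.5189819335938, -259.3909606933594), (26.07337760925293, 94.77641296386719), 81.60442352294922)
```

View pics/w1.png

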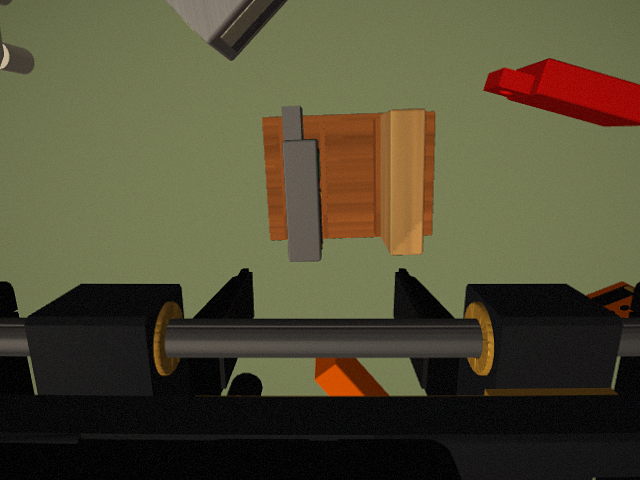

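Call:
servo_tool:
  motion:
    - {"slide": [0.011, 0.007, -0.03], "twist": [-0.3, -0.2, 1.0], "hand": 0.35}
    - {"slide": [0.01, 0.007, -0.03], "twist": [0, 0, 1.0], "hand": 0.35}
    - {"slide": [0, 0, -0.03], "twist": [0, 0, 0], "hand": 0.35}
    - {"slide": [0, 0, 0], "twist": [0, 0, 0], "hand": 0.35}

```text
time: 1.53
position: [0.5585, -0.2477, 0.1184]
eef_rot: [[0.009, -0.131, -0.991], [0.002, -0.991, 0.131], [-1.0, -0.003, -0.009]]
force: [-1.7, 0.6, -1.6]
width: 0.65
```

Call:
servo_tool:
  motion:
    - {"slide": [-0.008, -0.01, 0], "twist": [0, 0.3, -0.8], "hand": 0.35}
    - {"slide": [0, 0, 0], "twist": [0, 0, 0], "hand": 0.35}
    - {"slide": [0, 0, 0], "twist": [0, 0, 0], "hand": 0.35}

```text
time: 1.78
position: [0.5491, -0.2591, 0.1192]
eef_rot: [[0.002, -0.146, -0.989], [0.002, -0.989, 0.146], [-1.0, -0.002, -0.002]]
force: [0.3, -0.3, 0.4]
width: 0.652
```

Call:
servo_tool:
  motion:
    - {"slide": [0, 0, -0.02], "twist": [0, 0, 0], "hand": 0.35}
    - {"slide": [0, 0, -0.02], "twist": [0, 0, 0], "hand": 0.35}
    - {"slide": [0, 0, -0.02], "twist": [0, 0, 0], "hand": 0.35}
    - {"slide": [0, 0, -0.012], "twist": [0, 0, 0], "hand": 0.35}
    - {"slide": [0, 0, -0.006], "twist": [0, 0, 0], "hand": 0.35}
    - {"slide": [0, 0, 0], "twist": [0, 0, 0], "hand": 0.35}
    - {"slide": [0, 0, 0], "twist": [0, 0, 0], "hand": 0.35}

```text
time: 2.37
position: [0.5548, -0.2687, 0.0545]
eef_rot: [[0.024, -0.154, -0.988], [-0.011, -0.988, 0.153], [-1.0, 0.007, -0.025]]
force: [0.1, 0.1, 0.0]
width: 0.653
```

Call:
servo_tool:
  motion:
    - {"slide": [-0.004, 0.009, 0], "twist": [0.5, 1.2, 0.4], "hand": 0.35}
    - {"slide": [0, 0, 0], "twist": [0, 0, 0], "hand": 0.35}
    - {"slide": [0, 0, 0], "twist": [0, 0, 0], "hand": 0.35}

```text
time: 2.62
position: [0.5522, -0.2602, 0.0582]
eef_rot: [[0.005, -0.146, -0.989], [-0.004, -0.989, 0.146], [-1.0, 0.003, -0.006]]
force: [-0.0, -0.0, -0.3]
width: 0.649
```

Call:
servo_tool:
  motion:
    - {"slide": [-0.001, 0.001, -0.008], "twist": [0.2, 0.3, 0], "hand": 0.35}
    - {"slide": [0, 0.001, -0.008], "twist": [0, 0, 0], "hand": 0.35}
    - {"slide": [0, 0, -0.006], "twist": [0, 0, 0], "hand": 0.35}
    - {"slide": [0, 0, 0], "twist": [0, 0, 0], "hand": 0.35}
    - {"slide": [0, 0, 0], "twist": [0, 0, 0], "hand": 0.35}

```text
time: 3.03
position: [0.5521, -0.2578, 0.0354]
eef_rot: [[0.001, -0.145, -0.989], [-0.001, -0.989, 0.145], [-1.0, 0.001, -0.002]]
force: [0.2, 0.6, -0.2]
width: 0.649
```

Call:
servo_tool:
  motion:
    - {"slide": [0, 0, 0], "twist": [0, 0, 0], "hand": 1}
    - {"slide": [0, 0, 0], "twist": [0, 0, 0], "hand": 1}
    - {"slide": [0, 0, 0], "twist": [0, 0, 0], "hand": 1}
    - {"slide": [0, 0, 0], "twist": [0, 0, 0], "hand": 1}
    - {"slide": [0, 0, 0], "twist": [0, 0, 0], "hand": 1}
    - {"slide": [0, 0, 0], "twist": [0, 0, 0], "hand": 1}
  newtons: 25

```text
time: 3.53
position: [0.5519, -0.2579, 0.035]
eef_rot: [[0.001, -0.146, -0.989], [-0.001, -0.989, 0.146], [-1.0, 0.001, -0.001]]
force: [0.3, -0.1, -0.0]
width: 0.285
```

Call:
servo_tool:
  motion:
    - {"slide": [0, 0, 0.006], "twist": [0, 0, 0], "hand": 1}
    - {"slide": [0, 0, 0.008], "twist": [0, 0, 0], "hand": 1}
    - {"slide": [0, 0, 0.01], "twist": [0, 0, 0], "hand": 1}
    - {"slide": [0, 0, 0.015], "twist": [0, 0, 0], "hand": 1}
    - {"slide": [0, 0, 0.015], "twist": [0, 0, 0], "hand": 1}
    - {"slide": [0, 0, 0.015], "twist": [0, 0, 0], "hand": 1}
    - {"slide": [0, 0, 0], "twist": [0, 0, 0], "hand": 1}

```text
time: 4.12
position: [0.5499, -0.2567, 0.1084]
eef_rot: [[-0.003, -0.146, -0.989], [0.001, -0.989, 0.146], [-1.0, -0.001, 0.003]]
force: [1.0, -0.7, -0.7]
width: 0.271
```

Call:
servo_tool:
  motion:
    - {"slide": [-0.002, 0.02, 0], "twist": [0, 0, 0], "hand": 1}
    - {"slide": [-0.003, 0.025, 0], "twist": [0, 0, 0], "hand": 1}
    - {"slide": [-0.003, 0.025, 0], "twist": [0, 0, 0], "hand": 1}
    - {"slide": [-0.003, 0.025, 0], "twist": [0, 0, 0], "hand": 1}
    - {"slide": [-0.003, 0.025, 0], "twist": [0, 0, 0], "hand": 1}
    - {"slide": [-0.003, 0.02, 0], "twist": [0, 0, 0], "hand": 1}
    - {"slide": [0, 0.01, 0], "twist": [0, 0, 0], "hand": 1}
    - {"slide": [0, 0, 0], "twist": [0, 0, 0], "hand": 1}
    - {"slide": [0, 0, 0], "twist": [0, 0, 0], "hand": 1}

```text
time: 4.87
position: [0.5315, -0.1026, 0.1105]
eef_rot: [[0.002, -0.148, -0.989], [-0.002, -0.989, 0.148], [-1.0, 0.002, -0.002]]
force: [-0.1, 0.5, -1.9]
width: 0.273
```

Call:
servo_tool:
  motion:
    - {"slide": [0, 0, -0.012], "twist": [0, 0, 0], "hand": 1}
    - {"slide": [0, 0, -0.015], "twist": [0, 0, 0], "hand": 1}
    - {"slide": [0, 0, -0.015], "twist": [0, 0, 0], "hand": 1}
    - {"slide": [0, 0, -0.012], "twist": [0, 0, 0], "hand": 1}
    - {"slide": [0, 0, -0.008], "twist": [0, 0, 0], "hand": 1}
    - {"slide": [0, 0, 0], "twist": [0, 0, 0], "hand": 1}
    - {"slide": [0, 0, 0], "twist": [0, 0, 0], "hand": 1}

```text
time: 5.45
position: [0.5323, -0.1095, 0.0427]
eef_rot: [[0.003, -0.155, -0.988], [-0.005, -0.988, 0.155], [-1.0, 0.004, -0.003]]
force: [-0.3, -0.3, -2.3]
width: 0.275
```

Run:
```python
from h import *
c,im,d=grab("scene","s1"); cv2.imwrite("pics/s1c.png",cv2.resize(im[100:300,180:440],(780,600)))
```

```text
(no output)
```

View pics/s1c.png

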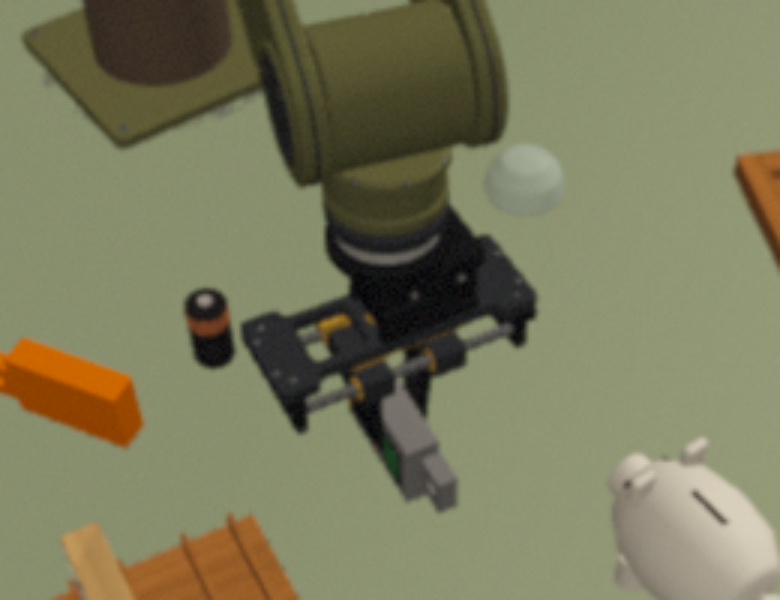

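Call:
servo_tool:
  motion:
    - {"slide": [0, 0.001, -0.005], "twist": [0, 0, 0], "hand": 1}
    - {"slide": [0, 0.001, -0.005], "twist": [0, 0, 0], "hand": 1}
    - {"slide": [0, 0, -0.003], "twist": [0, 0, 0], "hand": 1}
    - {"slide": [0, 0, -0.001], "twist": [0, 0, 0], "hand": 1}
    - {"slide": [0, 0, 0], "twist": [0, 0, 0], "hand": 1}
    - {"slide": [0, 0, 0], "twist": [0, 0, 0], "hand": 1}

```text
time: 6.0
position: [0.5343, -0.1083, 0.0299]
eef_rot: [[0.007, -0.155, -0.988], [-0.006, -0.988, 0.155], [-1.0, 0.005, -0.008]]
force: [0.2, 0.3, -3.4]
width: 0.274
```

Call:
servo_tool:
  motion:
    - {"slide": [0, 0, -0.002], "twist": [0.3, 0.4, 0], "hand": 1}
    - {"slide": [0, 0, -0.001], "twist": [0, 0, 0], "hand": 1}
    - {"slide": [0, 0, 0], "twist": [0, 0, 0], "hand": 1}
    - {"slide": [0, 0, 0], "twist": [0, 0, 0], "hand": 1}

```text
time: 6.33
position: [0.5351, -0.1083, 0.0275]
eef_rot: [[0.001, -0.155, -0.988], [-0.001, -0.988, 0.155], [-1.0, 0.001, -0.001]]
force: [-0.4, -0.3, -1.4]
width: 0.273
```

Call:
servo_tool:
  motion:
    - {"slide": [0, 0, -0.002], "twist": [0, 0, 0], "hand": 1}
    - {"slide": [0, 0, 0], "twist": [0, 0, 0], "hand": 1}
    - {"slide": [0, 0, 0], "twist": [0, 0, 0], "hand": 1}

```text
time: 6.58
position: [0.5361, -0.1087, 0.028]
eef_rot: [[0.002, -0.155, -0.988], [-0.002, -0.988, 0.155], [-1.0, 0.001, -0.003]]
force: [-0.3, -0.3, -1.7]
width: 0.276
```

Call:
servo_tool:
  motion:
    - {"slide": [0, 0, -0.003], "twist": [0, 0, 0], "hand": 1}
    - {"slide": [0, 0, -0.002], "twist": [0, 0, 0], "hand": 1}
    - {"slide": [0, 0, 0], "twist": [0, 0, 0], "hand": 1}
    - {"slide": [0, 0, 0], "twist": [0, 0, 0], "hand": 1}

```text
time: 6.92
position: [0.5379, -0.1092, 0.0278]
eef_rot: [[0.004, -0.155, -0.988], [-0.002, -0.988, 0.155], [-1.0, 0.002, -0.004]]
force: [0.3, 0.2, -1.7]
width: 0.268
```

Run:
```python
from h import *
print(robot.sense()["force"],robot.sense()["joint_positions"])
c,im,d=grab("scene","s2"); cv2.imwrite("pics/s2c.png",cv2.resize(im[200:290,270:370],(800,600)))
P=cloud(c,d); q=P[200:290,270:370].reshape(-1,3)
hsv=cv2.cvtColor(im,cv2.COLOR_BGR2HSV)[200:290,270:370].reshape(-1,3)
m=(hsv[:,1]<40)&(hsv[:,2]>60)&(q[:,0]>.57)&(q[:,0]<.62)
for z0 in np.arange(0.004,.07,.004):
    k=m&(abs(q[:,2]-z0)<.002); print(round(z0,3),k.sum(),np.round(q[k].mean(0),3) if k.sum() else '')
```

```text
[ 0.33372727  0.23141029 -1.70354272] [-2.97690393e-01  9.37915925e-02  2.02115379e+00 -1.10774861e-03
  1.02221162e+00  1.42886406e+00]
0.004 4 [ 0.579 -0.122  0.005]
0.008 3 [ 0.581 -0.122  0.008]
0.012 10 [ 0.581 -0.123  0.012]
0.016 15 [ 0.589 -0.122  0.016]
0.02 19 [ 0.593 -0.119  0.02 ]
0.024 24 [ 0.59  -0.119  0.024]
0.028 17 [ 0.594 -0.118  0.028]
0.032 20 [ 0.589 -0.12   0.032]
0.036 20 [ 0.596 -0.118  0.036]
0.04 22 [ 0.591 -0.118  0.04 ]
0.044 75 [ 0.594 -0.114  0.044]
0.048 22 [ 0.583 -0.117  0.048]
0.052 18 [ 0.579 -0.118  0.052]
0.056 52 [ 0.576 -0.115  0.056]
0.06 7 [ 0.576 -0.116  0.059]
0.064 0 
0.068 0
```

View pics/s2c.png

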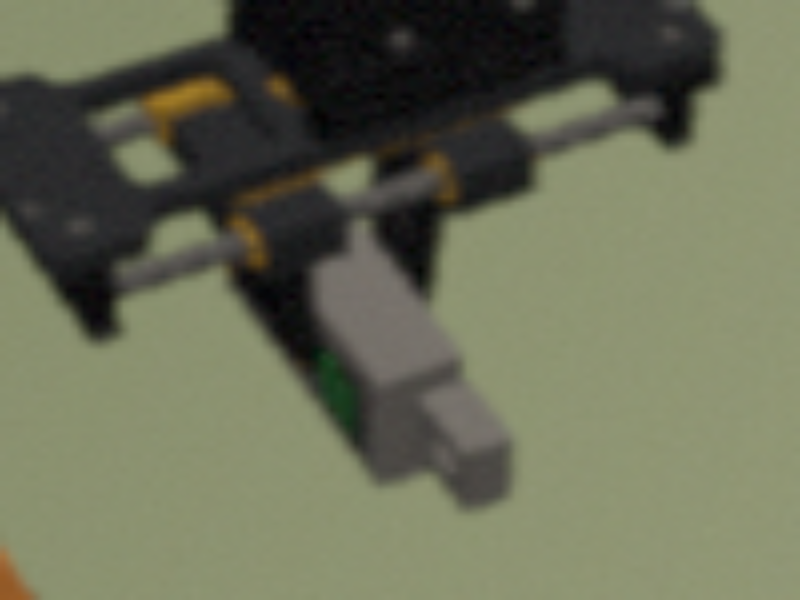

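Call:
servo_tool:
  motion:
    - {"slide": [0, 0, -0.001], "twist": [0, 0, 0], "hand": 0.6}
    - {"slide": [0, 0, 0], "twist": [0, 0, 0], "hand": 0.5}
    - {"slide": [0, 0, 0], "twist": [0, 0, 0], "hand": 0.3}
    - {"slide": [0, 0, 0], "twist": [0, 0, 0], "hand": 0.0}
    - {"slide": [0, 0, 0], "twist": [0, 0, 0], "hand": 0.0}
    - {"slide": [0, 0, 0], "twist": [0, 0, 0], "hand": 0.0}
    - {"slide": [0, 0, 0], "twist": [0, 0, 0], "hand": 0.0}

```text
time: 7.55
position: [0.538, -0.1093, 0.0259]
eef_rot: [[0.004, -0.155, -0.988], [-0.002, -0.988, 0.155], [-1.0, 0.002, -0.005]]
force: [0.9, 0.5, -0.0]
width: 0.708
```

Run:
```python
from h import *
c,im,d=grab("scene","s3"); cv2.imwrite("pics/s3c.png",cv2.resize(im[190:290,260:380],(720,600)))
```

```text
(no output)
```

View pics/s3c.png

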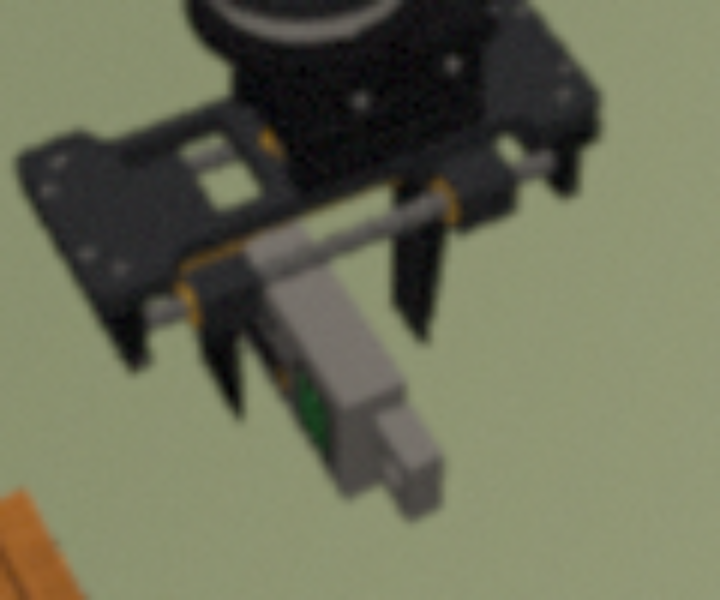

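Call:
servo_tool:
  motion:
    - {"slide": [0, 0, 0.01], "twist": [0, 0, 0], "hand": 0.0}
    - {"slide": [0, 0, 0.008], "twist": [0, 0, 0], "hand": 0.0}
    - {"slide": [0, 0, 0.002], "twist": [0, 0, 0], "hand": 0.0}
    - {"slide": [0, 0, 0], "twist": [0, 0, 0], "hand": 0.0}
    - {"slide": [0, 0, 0], "twist": [0, 0, 0], "hand": 0.0}

```text
time: 8.02
position: [0.5387, -0.1095, 0.0491]
eef_rot: [[0.006, -0.155, -0.988], [-0.003, -0.988, 0.155], [-1.0, 0.002, -0.006]]
force: [-0.3, 0.1, -1.2]
width: 0.995
```

Call:
servo_tool:
  motion:
    - {"slide": [0.001, 0.006, -0.002], "twist": [0, 0, 0], "hand": 0.0}
    - {"slide": [0.001, 0.006, -0.001], "twist": [0, 0, 0], "hand": 0.0}
    - {"slide": [0.001, 0.006, 0], "twist": [0, 0, 0], "hand": 0.0}
    - {"slide": [0.001, 0.006, 0], "twist": [0, 0, 0], "hand": 0.0}
    - {"slide": [0.001, 0.005, 0], "twist": [0, 0, 0], "hand": 0.0}
    - {"slide": [0, 0.003, 0], "twist": [0, 0, 0], "hand": 0.0}
    - {"slide": [0, 0, 0], "twist": [0, 0, 0], "hand": 0.0}

```text
time: 8.6
position: [0.5436, -0.0736, 0.0451]
eef_rot: [[0.005, -0.154, -0.988], [-0.003, -0.988, 0.154], [-1.0, 0.002, -0.005]]
force: [-0.5, -0.2, 0.6]
width: 0.997
```

Now at about contact (36 mm travelled). Push on over the tipping point.

Call:
servo_tool:
  motion:
    - {"slide": [0, 0.006, 0], "twist": [0, 0, 0], "hand": 0.0}
    - {"slide": [0.001, 0.006, 0], "twist": [0, 0, 0], "hand": 0.0}
    - {"slide": [0.001, 0.006, 0], "twist": [0, 0, 0], "hand": 0.0}
    - {"slide": [0.001, 0.004, 0], "twist": [0, 0, 0], "hand": 0.0}
    - {"slide": [0, 0, 0], "twist": [0, 0, 0], "hand": 0.0}

```text
time: 9.02
position: [0.5469, -0.049, 0.0451]
eef_rot: [[0.005, -0.154, -0.988], [-0.003, -0.988, 0.154], [-1.0, 0.002, -0.005]]
force: [-0.2, -0.5, -0.6]
width: 0.998
```

Run:
```python
from h import *
c,im,d=grab("scene","s4"); cv2.imwrite("pics/s4c.png",cv2.resize(im[190:290,260:380],(720,600)))
```

```text
(no output)
```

View pics/s4c.png

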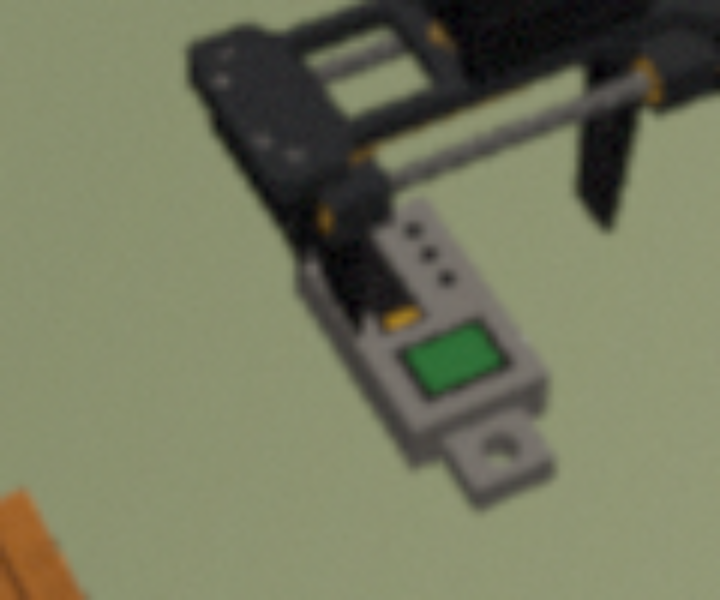

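Call:
servo_tool:
  motion:
    - {"slide": [-0.003, 0, 0.02], "twist": [0, 0, 0], "hand": 0.0}
    - {"slide": [-0.005, 0, 0.025], "twist": [0, 0, 0], "hand": 0.0}
    - {"slide": [-0.005, -0.003, 0.025], "twist": [0, 0, 0], "hand": 0.0}
    - {"slide": [-0.005, -0.005, 0.025], "twist": [0, 0, 0], "hand": 0.0}
    - {"slide": [-0.005, -0.005, 0.015], "twist": [0, 0, 0], "hand": 0.0}
    - {"slide": [0, 0, 0], "twist": [0, 0, 0], "hand": 0.0}
    - {"slide": [0, 0, 0], "twist": [0, 0, 0], "hand": 0.0}

```text
time: 9.65
position: [0.52, -0.0621, 0.1569]
eef_rot: [[-0.001, -0.154, -0.988], [-0.002, -0.988, 0.154], [-1.0, 0.002, 0.001]]
force: [0.3, -0.9, -0.2]
width: 1.004
```

```bash
cat > meas.py <<'E'
from h import *
def rects(c,P,sel,z,minA=600):
    m=cv2.morphologyEx(sel.astype(np.uint8),cv2.MORPH_OPEN,np.ones((3,3)))
    cs,_=cv2.findContours(m,cv2.RETR_EXTERNAL,cv2.CHAIN_APPROX_NONE)
    for k in cs:
        if cv2.contourArea(k)>minA:
            q=plane(c,k.reshape(-1,2),z)[:,:2]; r=cv2.minAreaRect((q*1000).astype(np.float32)); b=cv2.boxPoints(r)
            e=b[1]-b[0]; f=b[2]-b[1]; L=e if np.hypot(*e)>np.hypot(*f) else f
            print("rect",cv2.boundingRect(k),np.round(r[0],1),np.round(r[1],1),"axis",round(np.degrees(np.arctan2(L[1],L[0])),2),"z",np.median(P[...,2][m>0]))
E
python3 - <<'E'
from meas import *
s=robot.sense(); R=s["eef_rot"]; print(s["time"],s["position"],np.degrees(np.arctan2(R[1,1],R[0,1])),R[:,0])
for n in ("wrist","top"):
    c,im,d=grab(n,n+"5"); P=cloud(c,d)
    a=(P[...,0]>.4)&(P[...,0]<.65)&(P[...,1]>-.16)&(P[...,1]<.05)
    rects(c,P,a&(P[...,2]>.019)&(P[...,2]<.034),.026,100)
    rects(c,P,a&(P[...,2]>.006)&(P[...,2]<.034),.026,100)
E
```

```text
9.65 [ 0.52001062 -0.06208405  0.15687482] -98.84478984063284 [-9.63912397e-04 -1.86015986e-03 -9.99997805e-01]
rect (287, 134, 79, 128) [542.2 -68.8] [55.8 94. ] axis -8.94 z 0.027049418028708222
rect (287, 99, 79, 163) [553.9 -70.6] [ 55.8 117.7] axis -8.94 z 0.02690316536519008
```

View pics/wrist5.png

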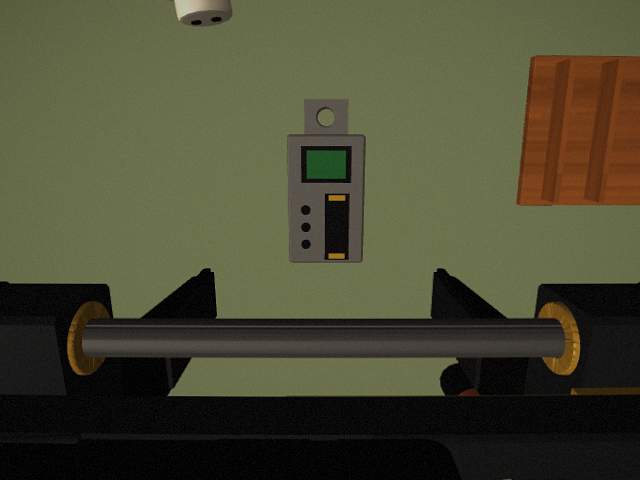

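Call:
servo_tool:
  motion:
    - {"slide": [0.01, -0.003, -0.025], "twist": [0, 0, 0], "hand": 0.0}
    - {"slide": [0.01, -0.003, -0.025], "twist": [0, 0, 0], "hand": 0.0}
    - {"slide": [0.002, 0, -0.025], "twist": [0, 0, 0], "hand": 0.0}
    - {"slide": [0, 0, -0.015], "twist": [0, 0, 0], "hand": 0.0}
    - {"slide": [0, 0, 0], "twist": [0, 0, 0], "hand": 0.0}
    - {"slide": [0, 0, 0], "twist": [0, 0, 0], "hand": 0.0}

```text
time: 10.25
position: [0.5391, -0.0659, 0.0546]
eef_rot: [[-0.012, -0.152, -0.988], [0.001, -0.988, 0.152], [-1.0, 0.001, 0.013]]
force: [0.5, 0.1, 0.3]
width: 0.997
```

Call:
servo_tool:
  motion:
    - {"slide": [0.002, -0.002, -0.012], "twist": [0, -0.4, 0], "hand": 0.0}
    - {"slide": [0.001, 0, -0.01], "twist": [0, -0.2, 0], "hand": 0.0}
    - {"slide": [0, 0, -0.008], "twist": [0, 0, 0], "hand": 0.0}
    - {"slide": [0, 0, -0.003], "twist": [0, 0, 0], "hand": 0.0}
    - {"slide": [0, 0, 0], "twist": [0, 0, 0], "hand": 0.0}
    - {"slide": [0, 0, 0], "twist": [0, 0, 0], "hand": 0.0}

```text
time: 10.75
position: [0.5427, -0.0672, 0.0207]
eef_rot: [[-0.002, -0.152, -0.988], [0.002, -0.988, 0.152], [-1.0, -0.001, 0.002]]
force: [-0.4, 0.1, 0.6]
width: 1.0
```

Call:
servo_tool:
  motion:
    - {"slide": [0, -0.001, -0.003], "twist": [0.1, -0.1, 0], "hand": 0.0}
    - {"slide": [0, 0, -0.0015], "twist": [0, 0, 0], "hand": 0.0}
    - {"slide": [0, 0, 0], "twist": [0, 0, 0], "hand": 0.0}
    - {"slide": [0, 0, 0], "twist": [0, 0, 0], "hand": 0.0}

```text
time: 11.08
position: [0.5443, -0.0686, 0.0181]
eef_rot: [[0.004, -0.152, -0.988], [0.003, -0.988, 0.152], [-1.0, -0.003, -0.004]]
force: [0.2, -0.6, -0.4]
width: 1.001
```

Call:
servo_tool:
  motion:
    - {"slide": [-0.002, 0, -0.003], "twist": [-0.2, 0.3, 0], "hand": 0.0}
    - {"slide": [0, 0, 0], "twist": [0, 0, 0], "hand": 0.0}
    - {"slide": [0, 0, 0], "twist": [0, 0, 0], "hand": 0.0}

```text
time: 11.33
position: [0.5426, -0.0687, 0.0156]
eef_rot: [[-0.0, -0.152, -0.988], [-0.002, -0.988, 0.152], [-1.0, 0.002, 0.0]]
force: [0.7, -0.2, 0.4]
width: 1.0
```

Nearly ideal. Close on the long edges.

Call:
servo_tool:
  motion:
    - {"slide": [0, 0, 0], "twist": [0, 0, 0], "hand": 0.3}
    - {"slide": [0, 0, 0], "twist": [0, 0, 0], "hand": 0.6}
    - {"slide": [0, 0, 0], "twist": [0, 0, 0], "hand": 1}
    - {"slide": [0, 0, 0], "twist": [0, 0, 0], "hand": 1}
    - {"slide": [0, 0, 0], "twist": [0, 0, 0], "hand": 1}
    - {"slide": [0, 0, 0], "twist": [0, 0, 0], "hand": 1}
  newtons: 30

```text
time: 11.83
position: [0.5426, -0.0687, 0.0156]
eef_rot: [[-0.0, -0.152, -0.988], [-0.002, -0.988, 0.152], [-1.0, 0.002, 0.0]]
force: [0.8, 0.8, -0.1]
width: 0.632
```

Call:
servo_tool:
  motion:
    - {"slide": [0, 0, 0], "twist": [0, 0, 0], "hand": 1}
    - {"slide": [0, 0, 0], "twist": [0, 0, 0], "hand": 1}
    - {"slide": [0, 0, 0], "twist": [0, 0, 0], "hand": 1}

```text
time: 12.08
position: [0.5426, -0.0686, 0.0156]
eef_rot: [[-0.0, -0.152, -0.988], [-0.001, -0.988, 0.152], [-1.0, 0.001, 0.0]]
force: [0.7, 0.7, 0.4]
width: 0.585
```

Call:
servo_tool:
  motion:
    - {"slide": [0, 0, 0.01], "twist": [0, 0, 0], "hand": 1}
    - {"slide": [0, 0, 0.02], "twist": [0, 0, 0], "hand": 1}
    - {"slide": [0, 0, 0.02], "twist": [0, 0, 0], "hand": 1}
    - {"slide": [-0.005, 0.02, 0.02], "twist": [0, 0, -1], "hand": 1}
    - {"slide": [-0.01, 0.025, 0.02], "twist": [0, 0, -1.5], "hand": 1}
    - {"slide": [-0.01, 0.03, 0.02], "twist": [0, 0, -1.5], "hand": 1}
    - {"slide": [-0.01, 0.03, 0.02], "twist": [0, 0, -1.5], "hand": 1}
    - {"slide": [-0.01, 0.03, 0.02], "twist": [0, 0, -1.5], "hand": 1}
    - {"slide": [-0.01, 0.03, 0.01], "twist": [0, 0, -1.5], "hand": 1}
    - {"slide": [-0.01, 0.03, 0], "twist": [0, 0, -1.5], "hand": 1}
    - {"slide": [-0.01, 0.03, 0], "twist": [0, 0, -1.5], "hand": 1}
    - {"slide": [0, 0.03, 0], "twist": [0, 0, -1.5], "hand": 1}
    - {"slide": [0, 0.03, 0], "twist": [0, 0, -1.5], "hand": 1}
    - {"slide": [0, 0.03, 0], "twist": [0, 0, -1.5], "hand": 1}
    - {"slide": [0, 0.03, 0], "twist": [0, 0, 0], "hand": 1}
    - {"slide": [0, 0.015, 0], "twist": [0, 0, 0], "hand": 1}
    - {"slide": [0, 0, 0], "twist": [0, 0, 0], "hand": 1}
    - {"slide": [0, 0, 0], "twist": [0, 0, 0], "hand": 1}

```text
time: 13.58
position: [0.4535, 0.3072, 0.1889]
eef_rot: [[-0.002, -0.434, -0.901], [0.007, -0.901, 0.434], [-1.0, -0.005, 0.005]]
force: [-0.3, -1.1, -2.3]
width: 0.584
```

Run:
```python
from meas import *
s=robot.sense(); R=s["eef_rot"]; print(s["time"],s["position"],np.degrees(np.arctan2(R[1,1],R[0,1])),R[:,0],s["width"],s["force"])
c,im,d=grab("wrist","w6")
```

```text
13.5833 [0.45346783 0.30718567 0.18893885] -115.73021839291023 [-0.00189905  0.00682352 -0.99997492] 0.5843378699195013 [-0.32195226 -1.07661308 -2.25987123]
```

View pics/w6.png

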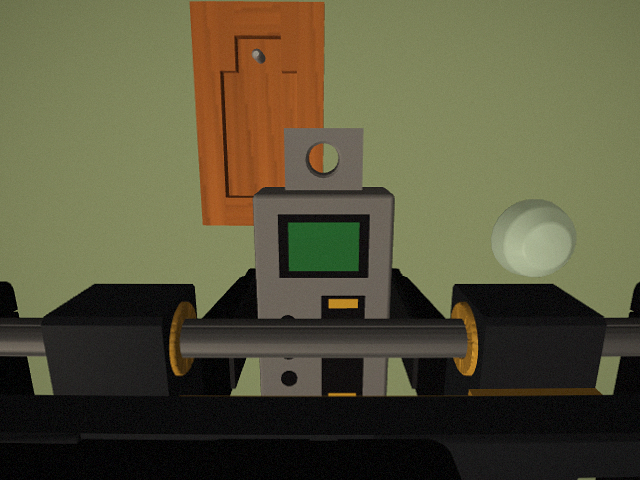

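Run:
```python
from h import *
c,im,d=load("w6")
cv2.imwrite("pics/w6a.png",cv2.resize(im[0:150,180:340],(640,600),interpolation=cv2.INTER_CUBIC))
cv2.imwrite("pics/w6b.png",cv2.resize(im[115:235,190:400],(787,450),interpolation=cv2.INTER_CUBIC))
```

```text
(no output)
```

View pics/w6a.png

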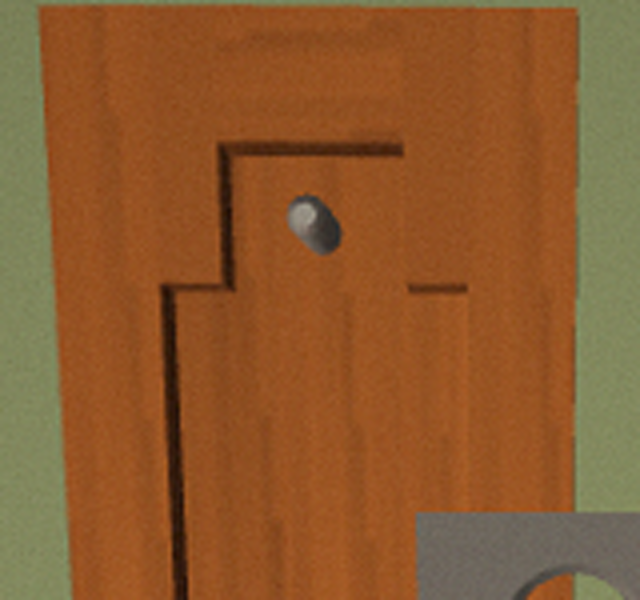

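View pics/w6b.png

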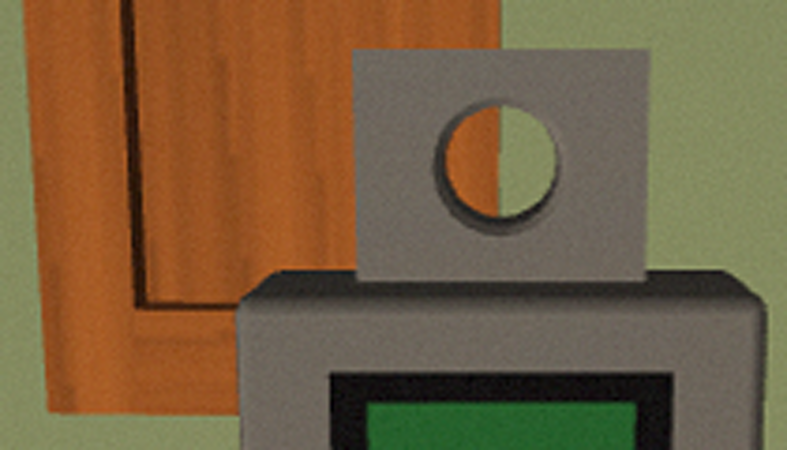

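```bash
cat > fit.py <<'E'
from h import *
def rigid(A,B):
    a=A-A.mean(0); b=B-B.mean(0); th=np.arctan2((a[:,0]*b[:,1]-a[:,1]*b[:,0]).sum(),(a*b).sum())
    R=np.array([[np.cos(th),-np.sin(th)],[np.sin(th),np.cos(th)]]); t=B.mean(0)-R@A.mean(0); return th,R,t,np.linalg.norm(B-(A@R.T+t),axis=1)
E
python3 - <<'E'
from fit import *
c,im,d=load("w6")
a=lambda p:(np.array(p,float)+.5)/4-.5+[180,0]
b=lambda p:(np.array(p,float)+.5)/3.75-.5+[190,115]
uv=np.vstack([a([(40,6),(578,9),(219,143),(404,143),(162,285),(467,285)]),b([(49,413),(133,308)])])
M=np.array([(85,50),(85,-50),(61.5,17.5),(61.5,-17.5),(36.5,29.5),(36.5,-29.5),(-85,50),(-61.5,29.5)])/1000
W=plane(c,uv,.022)[:,:2]
th,R,t,e=rigid(M,W); print("cradle",np.degrees(th),t*1000,e*1000)
pt=plane(c,a([(306,212)]),.030)[0,:2]; print("post",pt,"pred",R@[.0475,0]+t)
tcp=np.array([.45347,.30719]); z0=.18894-.0156
tuv=b([(354,49),(650,49)]); T=plane(c,tuv,z0+.014)[:,:2]
dd=T[1]-T[0]; print("tab width",np.linalg.norm(dd),"x axis deg",np.degrees(np.arctan2(dd[0],-dd[1])))
h=plane(c,b([(496.5,166.5)]),z0+.014)[0,:2]
mid=T.mean(0)
yaw=np.radians(-25.73); ux=np.array([np.cos(yaw),np.sin(yaw)]); uy=np.array([-ux[1],ux[0]])
for n,p in (("hole",h),("tabfront",mid)): print(n,p,"in tool fwd,left mm:",(p-tcp)@ux*1000,(p-tcp)@uy*1000)
P=cloud(c,d)
for u,v in ((300,140),(345,170),(270,200)): print(P[v,u]-[0,0,z0])
E
```

```text
cradle -26.377985586625968 [547.94192231 317.62169514] [0.10407571 0.01950441 0.0936988  0.18948044 0.40535574 0.23227078
 0.2228581  0.4261761 ]
post [0.59093556 0.29633709] pred [0.59049634 0.29651787]
tab width 0.03180274570611986 x axis deg -25.765635290352538
hole [0.50711894 0.28134978] in tool fwd,left mm: 59.54767248669339 0.012503893925555874
tabfront [0.51807247 0.27540371] in tool fwd,left mm: 71.99653518713357 -0.5887493613688726
[0.5178421  0.28603621 0.01487718]
[0.49905843 0.27476293 0.01465884]
[0.50237129 0.30610016 0.02624655]
```

Call:
servo_tool:
  motion:
    - {"slide": [0.015, 0.003, -0.01], "twist": [-0.2, -0.1, -0.3], "hand": 1}
    - {"slide": [0.02, 0.004, -0.02], "twist": [-0.1, 0, -0.3], "hand": 1}
    - {"slide": [0.02, 0.004, -0.02], "twist": [0, 0, 0], "hand": 1}
    - {"slide": [0.015, 0.003, -0.02], "twist": [0, 0, 0], "hand": 1}
    - {"slide": [0.005, 0.001, -0.015], "twist": [0, 0, 0], "hand": 1}
    - {"slide": [0, 0, 0], "twist": [0, 0, 0], "hand": 1}
    - {"slide": [0, 0, 0], "twist": [0, 0, 0], "hand": 1}
    - {"slide": [0, 0, 0], "twist": [0, 0, 0], "hand": 1}

```text
time: 14.3
position: [0.5327, 0.3125, 0.1038]
eef_rot: [[0.002, -0.453, -0.891], [0.0, -0.891, 0.453], [-1.0, -0.001, -0.002]]
force: [-0.2, 0.7, -2.5]
width: 0.587
```

```bash
cat > st.py <<'E'
from h import *
def st(target=(.5372,.3231),yt=-116.38):
    s=robot.sense(); R=s["eef_rot"]; y=np.degrees(np.arctan2(R[1,1],R[0,1])); p=s["position"]
    print("t",round(s["time"],2),"pos",np.round(p*1000,1),"need",np.round((np.array(target)-p[:2])*1000,1),"yaw",round(y,2),"twist need",np.round([np.degrees(-R[1,0]),np.degrees(R[0,0]),yt-y],2),"f",np.round(s["force"],1),"w",round(s["width"]*95,1))
    return s
E
python3 -c "
from st import *; st()"
```

```text
t 14.3 pos [532.7 312.5 103.8] need [ 4.5 10.6] yaw -116.95 twist need [-0.01  0.12  0.57] f [-0.2  0.7 -2.5] w 55.8
```

Call:
servo_tool:
  motion:
    - {"slide": [0.004, 0.01, -0.015], "twist": [0, 0.1, 0.5], "hand": 1}
    - {"slide": [0, 0, -0.008], "twist": [0, 0, 0], "hand": 1}
    - {"slide": [0, 0, 0], "twist": [0, 0, 0], "hand": 1}
    - {"slide": [0, 0, 0], "twist": [0, 0, 0], "hand": 1}

```text
time: 14.63
position: [0.538, 0.3217, 0.0861]
eef_rot: [[0.007, -0.447, -0.895], [0.003, -0.895, 0.447], [-1.0, -0.005, -0.005]]
force: [-0.2, 0.4, -1.8]
width: 0.582
```

```bash
python3 -c "
from st import *; st(); c,im,d=grab('wrist','w7'); cv2.imwrite('pics/w7a.png',cv2.resize(im[0:225,170:470],(800,600),interpolation=cv2.INTER_CUBIC))"
```

```text
t 14.63 pos [538.  321.7  86.1] need [-0.8  1.4] yaw -116.52 twist need [-0.15  0.38  0.14] f [-0.2  0.4 -1.8] w 55.3
```

View pics/w7a.png

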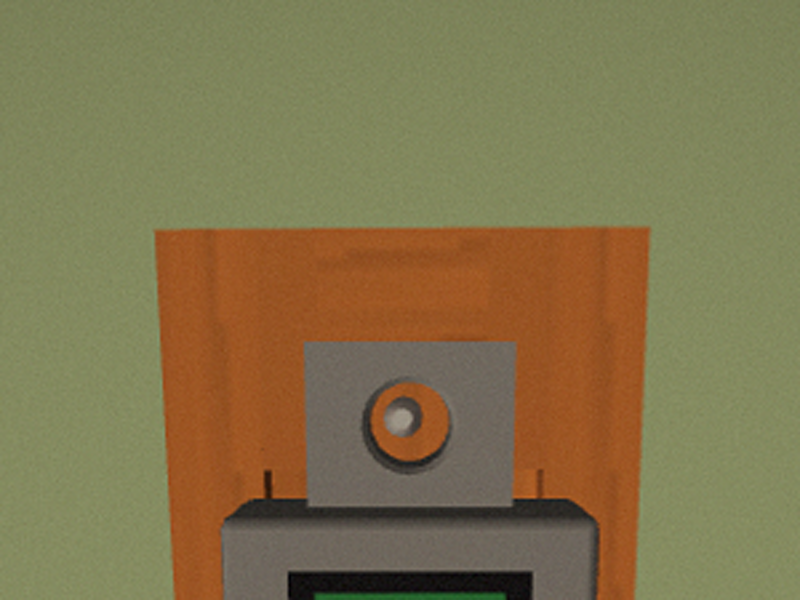

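Run:
```python
from fit import *
c,im,d=load("w7"); a=lambda p:(np.array(p,float)+.5)/(800/300)-.5+[170,0]
z0=.0861-.0156
h=plane(c,a([(407,425)]),z0+.014)[0,:2]; T=plane(c,a([(305,343),(516,342)]),z0+.014)[:,:2]
p=plane(c,a([(400.5,417.5)]),.030)[0,:2]; F=plane(c,a([(155,230),(650,227)]),.022)[:,:2]
ang=lambda D:np.degrees(np.arctan2(D[0],-D[1]))
y=np.radians(-26.38); ux=np.array([np.cos(y),np.sin(y)]); uy=np.array([-ux[1],ux[0]])
print("hole",h,"post",p,"post-hole world",(p-h)*1000,"fwd,left",(p-h)@ux*1000,(p-h)@uy*1000)
print("tab",np.linalg.norm(T[1]-T[0]),ang(T[1]-T[0]),"cradle",np.linalg.norm(F[1]-F[0]),ang(F[1]-F[0]))
print("frontmid-tabmid fwd,left",(F.mean(0)-T.mean(0))@ux*1000,(F.mean(0)-T.mean(0))@uy*1000,"(25,0 ideal)")
```

```text
hole [0.59119757 0.29509307] post [0.59095472 0.2970519 ] post-hole world [-0.24285031  1.95883333] fwd,left -1.0879152632151228 1.6469501136767004
tab 0.03201317367086164 -26.294101144549007 cradle 0.10015932966279117 -26.254312278145875
frontmid-tabmid fwd,left 23.93281887772626 1.7814672421281539 (25,0 ideal)
```

Call:
servo_tool:
  motion:
    - {"slide": [0, 0.002, -0.01], "twist": [-0.1, 0.4, 0.1], "hand": 1}
    - {"slide": [0, 0, -0.01], "twist": [0, 0, 0], "hand": 1}
    - {"slide": [0, 0, -0.006], "twist": [0, 0, 0], "hand": 1}
    - {"slide": [0, 0, 0], "twist": [0, 0, 0], "hand": 1}
    - {"slide": [0, 0, 0], "twist": [0, 0, 0], "hand": 1}

```text
time: 15.1
position: [0.5385, 0.324, 0.0603]
eef_rot: [[0.002, -0.445, -0.896], [0.002, -0.896, 0.445], [-1.0, -0.003, -0.001]]
force: [0.3, -0.1, -1.2]
width: 0.585
```

```bash
sed -i 's/.5372,.3231/.5376,.3235/' st.py; python3 -c "
from st import *; st()"
```

```text
t 15.1 pos [538.5 324.   60.3] need [-0.9 -0.5] yaw -116.41 twist need [-0.12  0.14  0.03] f [ 0.3 -0.1 -1.2] w 55.6
```

Call:
servo_tool:
  motion:
    - {"slide": [-0.001, -0.001, -0.005], "twist": [-0.1, 0.2, 0], "hand": 1}
    - {"slide": [0, 0, -0.004], "twist": [0, 0, 0], "hand": 1}
    - {"slide": [0, 0, 0], "twist": [0, 0, 0], "hand": 1}
    - {"slide": [0, 0, 0], "twist": [0, 0, 0], "hand": 1}

```text
time: 15.43
position: [0.5371, 0.3227, 0.0499]
eef_rot: [[-0.002, -0.445, -0.896], [-0.0, -0.896, 0.445], [-1.0, 0.001, 0.002]]
force: [1.1, 0.2, -1.8]
width: 0.585
```

```bash
python3 -c "
from st import *; st(); c,im,d=grab('wrist','w8'); cv2.imwrite('pics/w8a.png',cv2.resize(im[0:225,170:470],(800,600),interpolation=cv2.INTER_CUBIC))"
```

```text
t 15.43 pos [537.1 322.7  49.9] need [0.5 0.8] yaw -116.41 twist need [ 0.02 -0.13  0.03] f [ 1.1  0.2 -1.8] w 55.6
```

View pics/w8a.png

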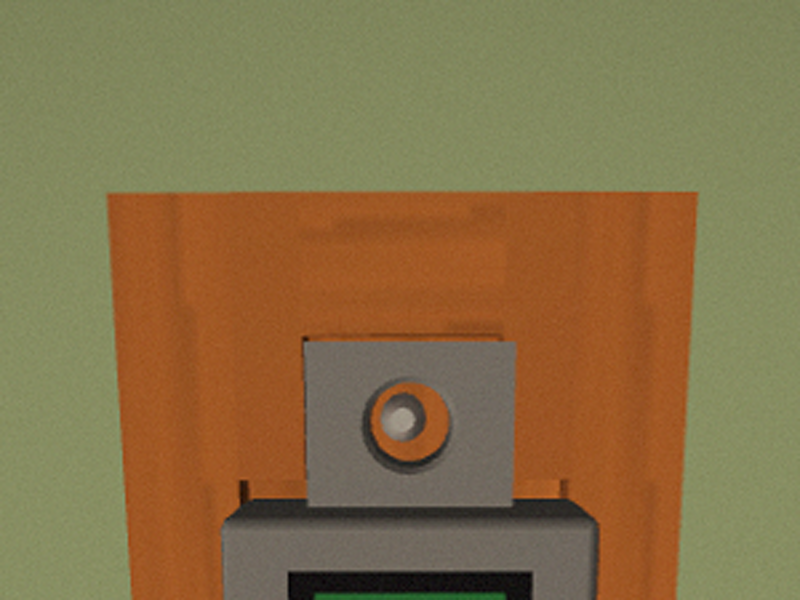

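Run:
```python
from fit import *
c,im,d=load("w8"); a=lambda p:(np.array(p,float)+.5)/(800/300)-.5+[170,0]
z0=.0499-.0156
h=plane(c,a([(407,425)]),z0+.014)[0,:2]; T=plane(c,a([(305,342),(516,342)]),z0+.014)[:,:2]
p=plane(c,a([(401.5,418.5)]),.030)[0,:2]; F=plane(c,a([(108,193),(697,192)]),.022)[:,:2]
ang=lambda D:np.degrees(np.arctan2(D[0],-D[1]))
y=np.radians(-26.38); ux=np.array([np.cos(y),np.sin(y)]); uy=np.array([-ux[1],ux[0]])
print("post-hole world",(p-h)*1000,"fwd,left",(p-h)@ux*1000,(p-h)@uy*1000)
print("tab",np.linalg.norm(T[1]-T[0]),ang(T[1]-T[0]),"cradle",np.linalg.norm(F[1]-F[0]),ang(F[1]-F[0]))
D=(F.mean(0)-T.mean(0)); print("fwd,left",D@ux*1000,D@uy*1000,"(25,0 ideal) world corr",(D-.025*ux)*1000)
```

```text
post-hole world [0.49793181 0.78448195] fwd,left 0.09751765629300917 0.9240337230595504
tab 0.0319322891539338 -26.437974406385738 cradle 0.0999017865710716 -26.33282540697445
fwd,left 25.134638568944467 1.2141948434023666 (25,0 ideal) world corr [0.66011231 1.02793404]
```

Call:
servo_tool:
  motion:
    - {"slide": [0.001, 0.001, -0.004], "twist": [0, -0.1, 0], "hand": 1}
    - {"slide": [0, 0, -0.003], "twist": [0, 0, 0], "hand": 1}
    - {"slide": [0, 0, 0], "twist": [0, 0, 0], "hand": 1}
    - {"slide": [0, 0, 0], "twist": [0, 0, 0], "hand": 1}

```text
time: 15.82
position: [0.5387, 0.3241, 0.0429]
eef_rot: [[0.001, -0.445, -0.896], [0.0, -0.896, 0.445], [-1.0, -0.0, -0.001]]
force: [0.2, -0.5, -1.6]
width: 0.585
```

```bash
python3 -c "
from st import *; st()"
```

```text
t 15.82 pos [538.7 324.1  42.9] need [-1.1 -0.6] yaw -116.41 twist need [-0.01  0.04  0.03] f [ 0.2 -0.5 -1.6] w 55.5
```

Call:
servo_tool:
  motion:
    - {"slide": [-0.0012, -0.0004, -0.002], "twist": [0, 0.1, 0], "hand": 1}
    - {"slide": [0, 0, 0], "twist": [0, 0, 0], "hand": 1}
    - {"slide": [0, 0, 0], "twist": [0, 0, 0], "hand": 1}

```text
time: 16.07
position: [0.5375, 0.3237, 0.0408]
eef_rot: [[-0.001, -0.445, -0.896], [0.0, -0.896, 0.445], [-1.0, 0.0, 0.001]]
force: [-0.3, 0.2, -2.3]
width: 0.584
```

```bash
python3 -c "
from st import *; st()"
```

```text
t 16.07 pos [537.5 323.7  40.8] need [ 0.1 -0.2] yaw -116.41 twist need [-0.02 -0.06  0.03] f [-0.3  0.2 -2.3] w 55.5
```

Call:
servo_tool:
  motion:
    - {"slide": [-0.0003, 0, -0.003], "twist": [0, 0, 0], "hand": 1}
    - {"slide": [-0.0003, 0, -0.003], "twist": [0, 0, 0], "hand": 1}
    - {"slide": [0, 0, 0], "twist": [0, 0, 0], "hand": 1}
    - {"slide": [0, 0, 0], "twist": [0, 0, 0], "hand": 1}

```text
time: 16.4
position: [0.5369, 0.3237, 0.0344]
eef_rot: [[-0.001, -0.445, -0.896], [0.0, -0.896, 0.445], [-1.0, -0.0, 0.001]]
force: [0.2, 0.5, -2.3]
width: 0.586
```

```bash
python3 -c "
from st import *; st()"
```

```text
t 16.4 pos [536.9 323.7  34.4] need [ 0.7 -0.2] yaw -116.41 twist need [-0.03 -0.04  0.03] f [ 0.2  0.5 -2.3] w 55.7
```

Call:
servo_tool:
  motion:
    - {"slide": [0.0005, 0, -0.003], "twist": [0, 0, 0], "hand": 1}
    - {"slide": [0, 0, -0.002], "twist": [0, 0, 0], "hand": 1}
    - {"slide": [0, 0, 0], "twist": [0, 0, 0], "hand": 1}
    - {"slide": [0, 0, 0], "twist": [0, 0, 0], "hand": 1}

```text
time: 16.73
position: [0.5374, 0.3237, 0.0287]
eef_rot: [[-0.001, -0.445, -0.896], [0.0, -0.896, 0.445], [-1.0, 0.0, 0.001]]
force: [-0.7, -0.5, -1.9]
width: 0.586
```

```bash
python3 -c "
from st import *; st(); c,im,d=grab('wrist','w9'); cv2.imwrite('pics/w9a.png',cv2.resize(im[0:225,170:470],(800,600),interpolation=cv2.INTER_CUBIC))"
```

```text
t 16.73 pos [537.4 323.7  28.7] need [ 0.2 -0.2] yaw -116.41 twist need [-0.02 -0.05  0.03] f [-0.7 -0.5 -1.9] w 55.6
```

View pics/w9a.png

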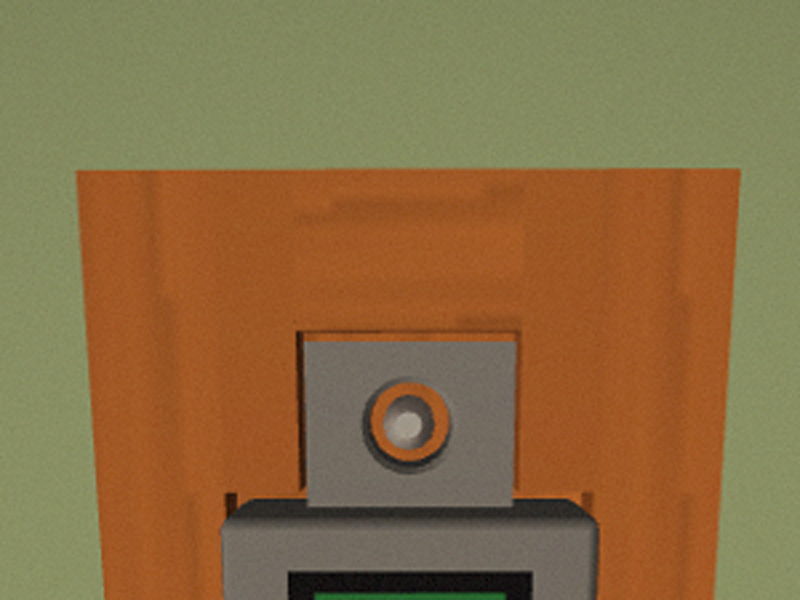

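Post is centred in the hole (hole (407,425), tip (406,424)); the tab sits in the pocket outline. About 3 mm remain.

Call:
servo_tool:
  motion:
    - {"slide": [0, 0, -0.002], "twist": [0, 0, 0], "hand": 1}
    - {"slide": [0, 0, -0.001], "twist": [0, 0, 0], "hand": 1}
    - {"slide": [0, 0, 0], "twist": [0, 0, 0], "hand": 1}
    - {"slide": [0, 0, 0], "twist": [0, 0, 0], "hand": 1}

```text
time: 17.12
position: [0.5376, 0.3238, 0.0257]
eef_rot: [[-0.0, -0.445, -0.896], [0.001, -0.896, 0.445], [-1.0, -0.0, 0.001]]
force: [-0.9, 0.1, -0.7]
width: 0.584
```

```bash
python3 -c "
from st import *; st()"
```

```text
t 17.12 pos [537.6 323.8  25.7] need [ 0.  -0.3] yaw -116.41 twist need [-0.03 -0.02  0.03] f [-0.9  0.1 -0.7] w 55.5
```

Call:
servo_tool:
  motion:
    - {"slide": [0, 0, 0], "twist": [0, 0, 0], "hand": 0.4}
    - {"slide": [0, 0, 0], "twist": [0, 0, 0], "hand": 0.3}
    - {"slide": [0, 0, 0], "twist": [0, 0, 0], "hand": 0.2}
    - {"slide": [0, 0, 0], "twist": [0, 0, 0], "hand": 0.2}
    - {"slide": [0, 0, 0], "twist": [0, 0, 0], "hand": 0.2}

```text
time: 17.53
position: [0.5393, 0.3246, 0.028]
eef_rot: [[0.003, -0.445, -0.896], [0.002, -0.896, 0.445], [-1.0, -0.004, -0.002]]
force: [0.0, -0.6, -0.0]
width: 0.785
```

```bash
python3 -c "
from st import *; st()"
```

```text
t 17.53 pos [539.3 324.6  28. ] need [-1.7 -1.1] yaw -116.41 twist need [-0.14  0.19  0.03] f [ 0.  -0.6 -0. ] w 74.6
```

Released; retreat straight up, then back for a look.

Call:
servo_tool:
  motion:
    - {"slide": [0, 0, 0.01], "twist": [0, 0, 0], "hand": 0.2}
    - {"slide": [0, 0, 0.02], "twist": [0, 0, 0], "hand": 0.2}
    - {"slide": [0, 0, 0.025], "twist": [0, 0, 0], "hand": 0.2}
    - {"slide": [-0.01, 0.005, 0.025], "twist": [0, 0, 0], "hand": 0.2}
    - {"slide": [-0.02, 0.01, 0.025], "twist": [0, 0, 0], "hand": 0.2}
    - {"slide": [-0.02, 0.01, 0.025], "twist": [0, 0, 0], "hand": 0.2}
    - {"slide": [-0.01, 0.005, 0.01], "twist": [0, 0, 0], "hand": 0.2}
    - {"slide": [0, 0, 0], "twist": [0, 0, 0], "hand": 0.2}
    - {"slide": [0, 0, 0], "twist": [0, 0, 0], "hand": 0.2}

```text
time: 18.28
position: [0.4768, 0.3546, 0.1786]
eef_rot: [[0.006, -0.446, -0.895], [0.004, -0.895, 0.446], [-1.0, -0.006, -0.003]]
force: [-0.3, -0.0, 0.1]
width: 0.799
```

Run:
```python
from meas import *
from st import *
s=st(); c,im,d=grab('wrist','w10'); P=cloud(c,d)
a=(P[...,0]>.45)&(P[...,0]<.66)&(P[...,1]>.24)&(P[...,1]<.40)
rects(c,P,a&(P[...,2]>.031)&(P[...,2]<.045),.036)
rects(c,P,a&(P[...,2]>.012)&(P[...,2]<.045),.022)
hsv=cv2.cvtColor(im,cv2.COLOR_BGR2HSV)
m=a&(hsv[...,1]<60)&(P[...,2]>.031)&(P[...,2]<.042)
q=P[m]; A=np.c_[q[:,:2],np.ones(len(q))]; k=np.linalg.lstsq(A,q[:,2],rcond=None)[0]; print("slope",k[:2],"z med",np.median(q[:,2]))
r=a&(P[...,2]>.018)&(P[...,2]<.027)&(hsv[...,1]>120); print("rim z",np.median(P[...,2][r]))
```

```text
t 18.28 pos [476.8 354.6 178.6] need [ 60.8 -31.1] yaw -116.49 twist need [-0.25  0.32  0.11] f [-0.3 -0.   0.1] w 75.9
rect (287, 71, 78, 132) [536.6 323.3] [55.9 94.3] axis -26.46 z 0.036980251515693174
rect (256, 0, 138, 231) [548.  317.6] [100.7 170.2] axis -26.33 z 0.023349532827700248
slope [-0.00484986 -0.00299753] z med 0.036808840347013844
rim z 0.022733635512401457
```

View pics/w10.png

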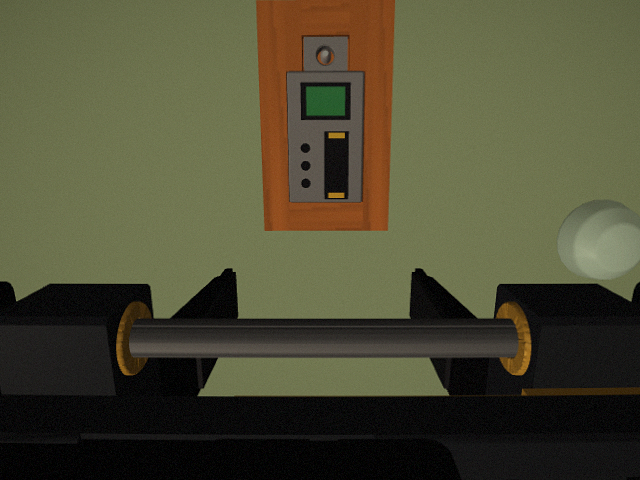

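Run:
```python
from meas import *
c,im,d=grab("top","t11")
c0,i0,d0=load("top0"); df=cv2.absdiff(im,i0).max(2); print({k:int((df[v:v+w,u:u+w]>40).sum()) for k,(u,v,w) in dict(pig=(265,145,65),cube=(350,160,48),dome=(210,305,40),cell=(335,312,25),cup=(198,155,36),block=(408,220,30)).items()})
robot.close_job()
```

```text
{'pig': 0, 'cube': 0, 'dome': 0, 'cell': 0, 'cup': 0, 'block': 0}
the job is handed in; nothing more can be done
```

View pics/t11.png

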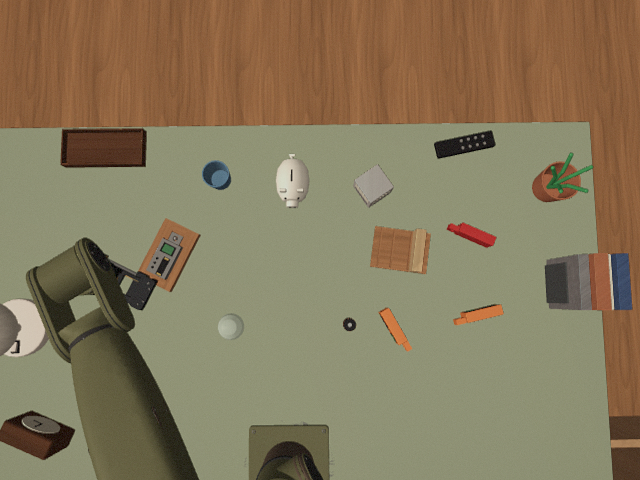

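The tester is face up in the cradle with its hole over the post, and the job is handed in, at about 18 s of the 69 s allowed.

I lifted the tester from the rack, stood it on its long edge on the bare shelf and let go. I then tipped it onto its back with a fingertip; that last part was a short topple, not a held lowering. I took it again by its long edges, lowered it over the post and released it at the pocket floor.

Last checks, all from camera images with the tester released and the gripper clear:

- **Position:** the block's centre is within about 0.2 mm of its seated place.
- **Length direction:** -26.5° against the cradle's -26.3°.
- **Height:** its face is 14.1 mm above the rim, where 14 mm is right.
- **Level:** within about 0.006 rad.
- **Hole:** the post stands inside the hole.
- **Other things on the shelf:** the top picture shows no change at any of the six bystanders.

Two readings were less clean. The wrist and top cameras differed by about 2 mm on where the tester stood in the rack, so I placed it by relative measurements in the wrist camera. Setting it down on edge showed no clear contact force, so I judged contact by its height in the image instead.

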